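Set the guarded air valve

TASK

Pry up the steel cover on the sloping air console with the blade of the scraper and swing the cover right back, then lay the scraper flat on the bench. Then turn the valve handle under the cover until its pointer lines up with the setting tab on the dial, and let go. Keep the fingers off the cover while it is still nearly shut, do not shift the setting tab, and leave the other things on the bench where they are.

Things in the scene. Friction and masses are not known exactly. Their poses are not given: they have to be found in the camera images.
- scraper: Flat scraper lying on the bench: wooden handle 110 mm long, 24 wide, 26 high; steel blade 22 mm wide, 3 thick; 0.12 kg. x points along it to the blade, z up. Origin: on the handle's underside, 35 mm behind the handle's front end (a good gripping place). Handle from x = -75 to +35 mm, square blade tip at x = +100; blade mid-plane 13 mm above the underside.
- panel: Sloping panel on top of the grey air console (fixed, 150 mm wide), plane, 165 mm long, rising 25 degrees away from the robot. Origin: middle of its lower front edge, 135 mm above the bench; x up the slope, y left along the edge, z out of the panel. In this frame (mm): lip of the shut cover at x = 20, cover hinge along y at x = 147, z = 3, valve axis along z at x = 80, y = 0.
- hood: Steel sheet cover over the valve handle: box open below, 127 mm along the slope, 120 wide, 50 high, walls 3. Frame on the hinge line, parallel to the panel's when shut. Front wall at its x = -127 to -124, inside of the top at z = +47 mm. The front wall stops 9 mm above the panel: a slot as wide as the cover for the blade (sides inside at y = +-57); sides and back stop at 5 mm.
- lip (a point): Middle of the lower edge of the cover's front wall, 9 mm above the panel when shut: the edge to pry under.
- cover (a joint): Cover angle, rad: 0 shut, grows as the front lip rises, stop at 2.1 (folded right back). Friction hinge of about 0.22 N m: the cover (0.2 kg) stays where it is left.
- lever: Valve handle under the cover: steel grip bar 45 mm long, 12 thick, standing 14 to 40 mm above the panel, centred on the valve axis, with a narrow pointer (9 mm wide, low) reaching 44 mm from the axis. Origin on the valve axis, 10 mm above the panel; x along the bar to the pointer's end, z out of the panel.
- valve (a joint): Valve angle, rad: at 0 (shut) the pointer points along the panel's -y; grows anticlockwise seen facing the panel; at pi/2 the pointer points up the slope. Stop at 1.9. Starts between 0 and 0.35; friction of about 0.15 N m, stays where it is left.
- tab: Setting tab: a flat dark steel strip lying on the dial under the handle, 7 mm wide, ending in a small upturned block (7 mm wide, 9 mm high) 47 to 53 mm from the valve axis. Origin on the valve axis, 1 mm above the panel, x towards the block. It is clamped stiffly and marks the wanted opening.
- setting (a joint): Angle of the setting tab, rad, with the same zero and sense as valve (0.8 to 1.45).
- brush: Bystander: a hand brush lying on the bench, origin under its middle.
- wrench: Bystander: a wrench lying on the bench, origin under its middle.
- spray_can: Bystander: a spray can, 56 mm across, 170 mm high, origin under its middle.
- jar: Bystander: a glass jar 64 mm across, 85 mm high, origin under its middle.
- flange: Bystander: a steel ring 84 mm across, 16 mm high, origin under its middle.
- mug: Bystander: a white mug 80 mm across, 90 mm high, origin under its middle.
- tab_end (a point): Top of the setting tab's upturned block, 50 mm from the valve axis, 10 mm above the panel.
Things that resemble listed ones, but are neither listed nor needed, are in the scene too. There is more than one size of the scraper; the one meant has the size given above.

How it is judged:
On the way, in this order (a step that is already met when the one before it is completed fails the run):
1. the cover is pried up past 0.35 rad by the scraper (value of joint cover above 0.35 rad and contact force between scraper and hood above 0.3 N), for 0.05 s.
2. the cover is swung back past 1.75 rad and the scraper lies flat on the bench, let go, with the valve not yet at its setting (value of joint cover above 1.75 rad and height (world z) of scraper below 0.008 m and angle between scraper's own z axis and vertical below 0.1 rad and contact force between the fingers and scraper below 0.1 N and angle between the x axis of lever and the x axis of tab, either way round above 0.12 rad), for 0.1 s.
3. the pointer is lined up with the tab (angle between the x axis of lever and the x axis of tab, either way round below 0.08 rad), for 0.2 s.
At the end, for the whole second after the job is handed in: The pointer of the valve handle lies within 0.08 rad (4.5 degrees) of the setting tab and is at rest, the cover stands open past 1.75 rad, the scraper lies flat on the bench at rest (underside within 8 mm of the bench, tilted less than 0.1 rad) (angle between the x axis of lever and the x axis of tab, either way round below 0.08 rad and value of joint cover above 1.75 rad and height (world z) of scraper below 0.008 m and angle between scraper's own z axis and vertical below 0.1 rad and linear speed of scraper below 0.02 m/s and velocity of joint valve between -0.05 and 0.05 rad/s); the robot touches nothing.
It fails at once if the fingers touch the cover while it is open less than 0.3 rad (value of joint cover below 0.3 rad and contact force between the fingers and hood above 0.5 N).
It fails at once if the setting tab's end is shifted by more than 3 mm (distance of tab_end from where it was at the start of the episode above 0.003 m).
It fails at once if a bystander is moved more than 30 mm or knocked over (distance of any of brush, wrench, spray_can, jar, flange, mug from where it was at the start of the episode above 0.03 m or angle between any of spray_can, jar, mug's own z axis and vertical above 0.6 rad).
It also fails if it takes over 72 s, if anything falls off the work surface, if the arm or the gripper's body presses on something with over 40 N, if the wrist force passes 120 N, or if a joint passes its speed limit or range.

ROBOT

A 7-joint arm with a two-finger parallel gripper is mounted at the origin on the work surface. World frame = base frame: x ahead of the robot, y to its left, z up, the work surface at z = 0. Lengths are in m, angles in rad, forces in N, time in s.
With the tool pointing down it reaches from about 0.425 to 0.95 m from the base axis. Payload 4.7 kg.
Tool frame: the origin (TCP) lies between the finger pads; the fingertips stand 25 mm ahead of it and the grasp point (between the pads) lies 6 mm ahead of it; z points along the fingers, y is the line along which they close (so a half turn about z gives the same grasp; the last joint's range is limited). The gripper opens to 85 mm and grips with 20 to 120 N. Pads are 22 mm wide; open, the fingers measure 114 mm over their backs; the gripper's body (76 mm by 85 mm) begins 54 mm behind the grasp point. The pads swing forward as they close: fully open they stand 13 mm farther back than shut.
Start: joints at [1.161, 0.469, -0.049, 1.532, 0.024, 1.141, -0.082], TCP at [0.251, -0.627, 0.256] pointing down, gripper open.
Joint ranges: [-2.59, 2.59], [-0.33, 1.99], [-1.39, 1.29], [0.1, 2.45], [-1.04, 4.18], [0.21, 1.99], [-2.66, 2.66]. Speed limits (rad/s): [2.57, 2.57, 3.14, 3.14, 3.14, 3.14, 3.14].

INTERFACE

Orientations are given as a 3x3 rotation matrix whose columns are the frame's x, y, z axes.
In Python, from rig import * gives the robot as it stands. Calls block until the motion is done:
- movep(position, orientation): joint-space move of the TCP to a pose.
- move_l(position, attitude=None, feed=0.15, until_force=None): straight line of the TCP; attitude=None keeps the orientation; feed is the mean speed in m/s. With until_force (N) it stops when the force on the tool has changed by that much, and returns True; else False.
- move_joints(angles): joint-space move.
- command_gripper(opening, newtons=None): finger opening in m; newtons is the grip in N (None keeps the last); returns when the fingers have stopped.
- sleep(seconds).
- inverse_kinematics(position, orientation): joint angles nearest the present ones, or None.
- sense(): the state.
- camera(name): name is "scene" or "top" or "wrist"; returns (picture, depth): 420x560x3 uint8, red, green, blue; 420x560 float32, m along the optical axis (not along the pixel's ray), 0 where there is no reading.
- camera_params(name): a dict with "K" (3x3 intrinsics, pixels), "position" and "rotation" of the camera in the world; the wrist camera has in their place "tool_from_camera" (4x4, takes a point from camera to tool coordinates, whose origin is the TCP and whose axes are the flange's). Camera axes: x right, y down, z forward; pixel columns grow to the right and rows downward; lengths in m; the calibration is good to about 2 mm. The wrist camera is an equidistant fisheye: a pixel r from the principal point sees the ray r / f radians off the axis. A picture is of the moment at which its call begins: read the wrist's pose just before it. camera_params takes no time and is no camera call.
A pose or a line that the arm cannot do raises Unreachable and nothing moves.
- finish_job(): hands the job in; it is judged then, once.
The state is a dict: "time_s": time; "joint_pos": joint angles; "qd": joint speeds; "joint_efforts": joint torques, N m; "position": TCP position; "tcp_rot": TCP orientation; "wrist_force": force on the tool from outside, world axes, zero at the start; "ft_torque": the same for the moment, N m; "finger_gap": finger opening in m; "gripper_force": force on a finger pad.
Only numpy, scipy, OpenCV 4.12 (cv2) and the standard library are available. Lean on these libraries where they do the work, as an engineer would, in place of code of your own. Each camera call takes 0.05 s, during which the arm holds its last target. There are 200 camera calls.

## Working session

There is one attempt and no reset: what is moved stays moved. The work goes in short steps, each a Python script; the robot and the scene stay as the last script left them, time stands still between calls to the robot, and variables do not carry over. Pictures are saved under pics/ and viewed, at most 10 in all, crops included, and the job is handed in when it is done.

```bash
ls; mkdir -p pics; python3 - <<'E'
from rig import *
import cv2,numpy as np
for n in ("scene","top"):
    im,d=camera(n); np.savez(f"{n}.npz",im=im,d=d); cv2.imwrite(f"pics/{n}.png",im[:,:,::-1])
    p=camera_params(n); print(n,p)
print(camera_params("wrist")); print(sense())
E
```

```text
pics
scene {'K': array([[544.35897746,   0.        , 281.62410773],
       [  0.        , 544.35897746, 219.92313797],
       [  0.        ,   0.        ,   1.        ]]), 'position': array([ 1.16573651, -0.79478946,  1.40471542]), 'rotation': array([[ 0.7850364 ,  0.48393465, -0.38668476],
       [ 0.61944535, -0.61097039,  0.49295298],
       [ 0.00230409, -0.62651611, -0.77940506]])}
top {'K': array([[428.872522  ,   0.        , 277.70090239],
       [  0.        , 428.872522  , 213.66958322],
       [  0.        ,   0.        ,   1.        ]]), 'position': array([0.47872803, 0.00223597, 1.29461144]), 'rotation': array([[ 0.01225916, -0.99836468,  0.05583621],
       [-0.99990609, -0.01258188, -0.00543194],
       [ 0.00612559, -0.05576437, -0.99842517]])}
{'K': array([[325.1922621 ,   0.        , 272.4179034 ],
       [  0.        , 325.1922621 , 209.34580728],
       [  0.        ,   0.        ,   1.        ]]), 'tool_from_camera': array([[ 9.69992673e-04, -9.55122783e-01, -2.96208591e-01,
         7.65654459e-02],
       [ 9.99999456e-01,  1.03975847e-03, -7.80019901e-05,
     
[... 324 characters left out ...]
6]), 'qd': array([ 0.00039178, -0.00292868,  0.00064905, -0.00351466, -0.00045588,
        0.00120126,  0.00133671]), 'joint_efforts': array([ 8.77264829e-04, -5.11512816e+01, -4.68312227e-02, -2.38391268e+01,
        1.08270012e-02,  4.35420661e-03, -7.06959824e-07]), 'position': array([ 0.25072219, -0.62618371,  0.25532743]), 'tcp_rot': array([[ 9.28352057e-01,  3.71701424e-01, -7.13772911e-04],
       [ 3.71702107e-01, -9.28350528e-01,  1.68555557e-03],
       [-3.61080549e-05, -1.83009987e-03, -9.99998325e-01]]), 'wrist_force': array([0.12198929, 0.76117357, 0.43204868]), 'ft_torque': array([-0.03228462, -0.05232555, -0.0267475 ]), 'gripper_force': 0.0, 'finger_gap': 0.08544448176732775}
```

View pics/scene.png

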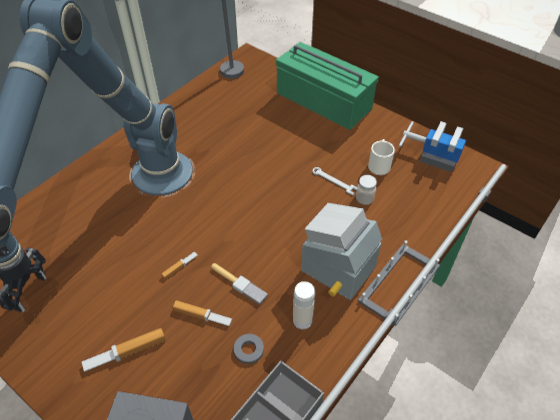

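View pics/top.png

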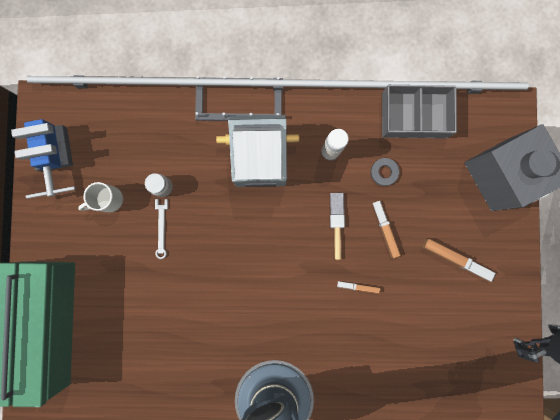

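The scene holds three scrapers (top view): a small one at (359,287), about 130 mm long, a medium one at (386,229), about 170 mm, and a large one at (460,260), about 230 mm. The medium one fits the stated 175 mm. The brush is at (337,225) and the console with its pale cover at (258,150). I'll measure these and confirm with a crop.

```bash
cat > h.py <<'E'
import numpy as np, cv2
from rig import *
def cloud(n,im=None,d=None):
    z=np.load(n+".npz"); p=camera_params(n); K=p["K"]; d=z["d"]
    v,u=np.mgrid[:420,:560]
    c=np.dstack([(u-K[0,2])/K[0,0]*d,(v-K[1,2])/K[1,1]*d,d])
    return z["im"],d,c@p["rotation"].T+p["position"]
def nm(a): return a/np.linalg.norm(a)
E
python3 - <<'E'
from h import *
im,d,P=cloud("top")
hsv=cv2.cvtColor(im,cv2.COLOR_RGB2HSV)
def ray(n,uv,z):
    p=camera_params(n);K=p["K"];r=p["rotation"]@np.array([(uv[0]-K[0,2])/K[0,0],(uv[1]-K[1,2])/K[1,1],1]);return p["position"]+r*(z-p["position"][2])/r[2]
# orange handle & blade in medium scraper ROI
def scr(x0,x1,y0,y1):
    r=hsv[y0:y1,x0:x1].astype(int); o=((r[...,0]<20)&(r[...,1]>120)&(r[...,2]>165)).astype(np.uint8); b=((r[...,1]<60)&(r[...,2]>150)).astype(np.uint8)
    for nme,m,z in(("h",o,.026),("b",b,.0145)):
        k=np.argwhere(m)[:,::-1].astype(np.float32)+[x0,y0]; 
        W=np.array([ray("top",q,z)[:2] for q in k]); print(nme,len(k),cv2.minAreaRect((W*1000).astype(np.float32)),k.min(0),k.max(0), W.mean(0))
for a in((365,408,195,265),(420,500,235,285),(330,385,278,297)): scr(*a)
# depth on panel
for u,v in((258,130),(258,150),(258,170),(258,179),(235,150),(281,150),(258,185),(258,188),(258,122),(258,118)): print(u,v,P[v,u].round(4))
for u,v in((386,229),(336,140),(385,163),(337,205)):print(u,v,P[v,u].round(3))
c1=cv2.resize(im[190:300,330:500],None,fx=3,fy=3,interpolation=2); c2=cv2.resize(im[100:200,205:310],None,fx=4,fy=4,interpolation=2)
H=np.zeros((730+0,520,3),np.uint8)
out=np.zeros((600,800,3),np.uint8); a=cv2.resize(c1,(400,259)); out[:259,:400]=a; out[:381,400:800]=cv2.resize(c2,(400,381))
im2=np.load("scene.npz")["im"]; out[265:595,:400]=cv2.resize(im2[200:299,290:410],(400,330),interpolation=2)
cv2.imwrite("pics/c.png",out[:,:,::-1])
E
```

```text
h 240 ((472.7279052734375, -339.5205993652344), (95.03775024414062, 22.093135833740234), 20.03043556213379) [382. 225.] [399. 257.] [ 0.47226283 -0.33951082]
b 202 ((556.4671020507812, -311.6248779296875), (75.75382995605469, 25.694028854370117), 19.70315933227539) [373. 201.] [388. 226.] [ 0.55522275 -0.31092089]
h 397 ((441.3267517089844, -502.7399597167969), (128.88162231445312, 26.583145141601562), 64.02334594726562) [425. 240.] [467. 266.] [ 0.44062603 -0.50278431]
b 313 ((390.2829284667969, -607.4634399414062), (90.21110534667969, 32.342926025390625), 61.49822998046875) [464. 258.] [494. 281.] [ 0.38992455 -0.60664459]
h 116 ((332.697998046875, -272.2282409667969), (65.97037506103516, 14.861106872558594), 82.59346008300781) [357. 285.] [379. 292.] [ 0.33289538 -0.27205015]
b 111 ((340.9248352050781, -210.85308837890625), (55.750152587890625, 17.025218963623047), 81.98062133789062) [337. 281.] [356. 289.] [ 0.34086906 -0.210802  ]
258 130 [0.7467 0.0483 0.2359]
258 150 [0.6999 0.0483 0.2181]
258 170 [0.6522 0.0484 0.1971]
258 179 [0.6374 0.0507 0.1343]
235 150 [0.6978 0.1059 0.2247]
281 150 [ 0.7114 -0.0106  0.1663]
258 185 [0.6309 0.0538 0.0535]
258 188 [ 0.6285  0.0559 -0.0011]
258 122 [0.7772 0.0502 0.1983]
258 118 [0.7898 0.0507 0.1908]
386 229 [ 0.508 -0.325  0.028]
336 140 [ 0.739 -0.156  0.171]
385 163 [ 0.707 -0.326  0.017]
337 205 [ 0.578 -0.181  0.019]
```

View pics/c.png

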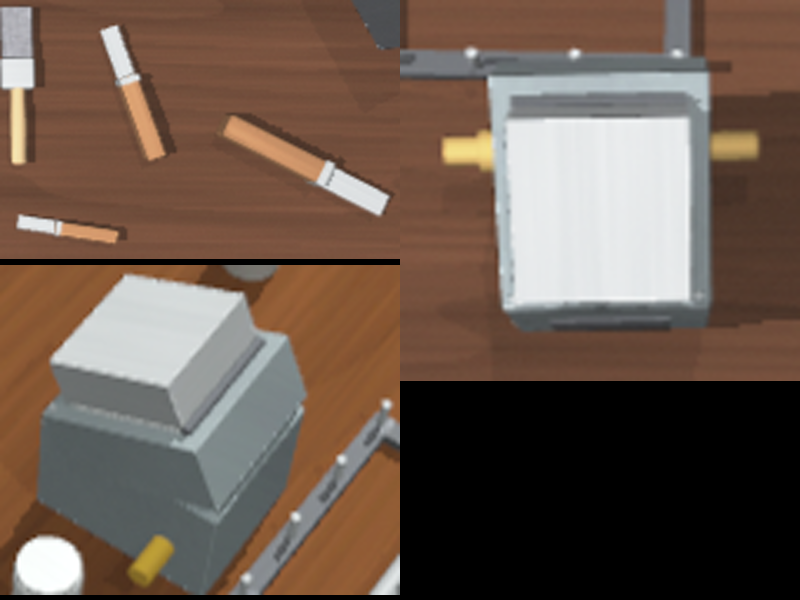

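The crop shows the medium scraper (crop 132,93) with its blade pointing up-left. Its proportions match a handle of about 95 mm plus ferrule and 173 mm overall, so it is the right one. Next I'll fit the console frame.

```bash
python3 - <<'E'
from h import *
for n in("top","scene"):
    im,d,P=cloud(n); Q=P.reshape(-1,3)
    m=(abs(Q[:,0]-.7)<.16)&(abs(Q[:,1]-.05)<.12)&(Q[:,2]>.12)&(Q[:,2]<.30); R=Q[m]
    yaw=0.;o=np.array([.632,.05,.135]);t=np.radians(25)
    for it in range(6):
        X=np.array([np.cos(yaw)*np.cos(t),np.sin(yaw)*np.cos(t),np.sin(t)]);Y=np.array([-np.sin(yaw),np.cos(yaw),0]);Z=np.cross(X,Y)
        L=(R-o)@np.c_[X,Y,Z]
        top=L[(abs(L[:,2]-.053)<.006)]
        r=cv2.minAreaRect((top[:,:2]*1000).astype(np.float32))
        W=R[abs(L[:,2]-.053)<.006]; c=W.mean(0); nn=np.linalg.svd(W-c)[2][2]; nn*=np.sign(nn[2])
        a=np.radians(r[2]); a=(a+np.pi/4)%(np.pi/2)-np.pi/4
        yaw+=a*.9
        # recentre: rect centre should be (83.5,0), z median .053
        off=X*(r[0][0]/1000-.0835)+Y*(r[0][1]/1000)+Z*(np.median(top[:,2])-.053); o=o+off
    print(n,"yaw",yaw,"o",o.round(4),r[1],len(top),"normal",nn.round(4),"tilt",np.degrees(np.arccos(nn[2])),"nyaw",np.arctan2(-nn[1],-nn[0]))
    pl=L-0; s=(pl[:,0]>.003)&(pl[:,0]<.16)&(abs(pl[:,2])<.006); print("panel pts",s.sum(),np.median(pl[s,2]),pl[s].min(0),pl[s].max(0))
E
```

```text
top yaw 0.032018051021142434 o [0.6337 0.0494 0.1334] (126.60721588134766, 119.12097930908203) 2278 normal [-0.4193 -0.0129  0.9078] tilt 24.80152880951318 nyaw 0.030696291185051194
panel pts 758 1.3964770795020547e-05 [ 0.00301505 -0.07543295 -0.00599241] [0.15995102 0.07512521 0.00596779]
scene yaw 0.017274938318863765 o [0.6335 0.0481 0.1356] (131.7081756591797, 125.84333038330078) 1212 normal [-0.4206 -0.0157  0.9071] tilt 24.89028990708471 nyaw 0.03727540834382465
panel pts 472 0.00012546768027889288 [ 0.00443336 -0.07782055 -0.00591234] [0.15997872 0.07710611 0.0059977 ]
```

```bash
cat >> h.py <<'E'
t=np.radians(25);yaw=.031
PX=np.array([np.cos(yaw)*np.cos(t),np.sin(yaw)*np.cos(t),np.sin(t)]);PY=np.array([-np.sin(yaw),np.cos(yaw),0]);PZ=np.cross(PX,PY)
PR=np.c_[PX,PY,PZ]; PO=np.array([.6336,.049,.135])
SO=np.array([.498,-.3315,0]);SY=.334
FL=np.diag([1.,-1,-1])   # tool x = scraper x ; z down
FB=np.diag([-1.,1,-1])   # tool x = -scraper x
def rz(a): return np.array([[np.cos(a),-np.sin(a),0],[np.sin(a),np.cos(a),0],[0,0,1]])
def ry(a): return np.array([[np.cos(a),0,np.sin(a)],[0,1,0],[-np.sin(a),0,np.cos(a)]])
GZ=.027   # TCP height above scraper underside
def tool(S,o,F): return o+S@[0,0,GZ], S@F     # from scraper pose
def scr_tip(tx,tz,al,ty=0.):
    """scraper pose with tip (blade mid-plane) at panel (tx,ty,tz), blade elevated al over the panel"""
    S=PR@ry(-al); tip=PO+PR@[tx,ty,tz]; return S,tip-S@[.100,0,.013]
def arc(th,zoff=0.):
    s=.026+.018*np.clip(th/1.2,0,1); al=min(0,1.40-th); r=th+al
    h=np.array([-.124,0.006])+s*np.array([np.cos(r),np.sin(r)])+.0015*np.array([np.sin(r),-np.cos(r)])
    # hood->panel: rotate by +th lifting -x  (about hinge at 147,3)
    c,q=np.cos(th),np.sin(th)
    return .147+c*h[0]+q*h[1], .003-q*h[0]+c*h[1]+zoff, al
E
python3 - <<'E'
from h import *
for nme,F in(("FL",FL),("FB",FB)):
    for lab,(p,R) in [("pick",(SO+[0,0,GZ],rz(SY)@F)),("above",(SO+[0,0,.2],rz(SY)@F)),("pre",tool(*scr_tip(-.02,.02,0),F))]+[("a%.1f"%th,tool(*scr_tip(*arc(th)),F)) for th in(.05,.5,1,1.5,1.95)]:
        q=inverse_kinematics(p,R); print(nme,lab,p.round(3),None if q is None else np.round(q,2))
    for va in(0,.35,.8,1.45):
      for sg in(1,-1):
        x=sg*(PR@[np.sin(va),-np.cos(va),0]); R=np.c_[x,np.cross(-PZ,x),-PZ]
        for hh in(.026,.1):
          q=inverse_kinematics(PO+PR@[.08,0,hh],R)
          if nme=="FL":print("valve",va,sg,hh,None if q is None else np.round(q,2))
E
```

```text
FL pick [ 0.498 -0.332  0.027] [ 0.6   0.63 -0.12  1.89  0.12  0.63 -0.82]
FL above [ 0.498 -0.332  0.2  ] [ 0.63  0.4  -0.15  1.78  0.07  0.97 -0.79]
FL pre [0.511 0.045 0.115] None
FL a0.1 [0.577 0.047 0.139] [-0.02  0.33 -0.2   2.16  0.54  0.26 -2.22]
FL a0.5 [0.577 0.047 0.197] [ 0.3   0.28 -0.56  2.09  0.55  0.44 -2.22]
FL a1.0 [0.605 0.048 0.258] [ 0.45  0.27 -0.73  1.96  0.48  0.59 -2.12]
FL a1.5 [0.654 0.05  0.304] [ 0.38  0.33 -0.69  1.73  0.38  0.84 -1.99]
FL a1.9 [0.71  0.051 0.343] [ 0.11  0.57 -0.42  1.21  0.2   1.51 -1.82]
valve 0 1 0.026 [ 0.65  0.72 -1.18  1.82  1.14  0.85  2.16]
valve 0 1 0.1 [ 0.69  0.54 -1.17  1.82  0.9   0.82  2.31]
valve 0 -1 0.026 [ 0.28  0.47 -0.58  1.84  0.64  0.55 -0.65]
valve 0 -1 0.1 [ 0.45  0.39 -0.78  1.83  0.59  0.67 -0.61]
valve 0.35 1 0.026 [-0.92  0.65  1.11  1.9  -1.03  0.68 -2.04]
valve 0.35 1 0.1 [-0.99  0.47  1.12  1.91 -0.73  0.67 -2.27]
valve 0.35 -1 0.026 [ 0.33  0.49 -0.65  1.83  0.7   0.57 -0.35]
valve 0.35 -1 0.1 [ 0.47  0.4  -0.81  1.83  0.62  0.67 -0.27]
valve 0.8 1 0.026 [-0.12  0.41 -0.04  1.86  0.16  0.45 -2.6 ]
valve 0
[... 308 characters left out ...]
.45 -1 0.026 [ 0.43  0.53 -0.79  1.83  0.82  0.62  0.66]
valve 1.45 -1 0.1 [ 0.49  0.4  -0.84  1.83  0.64  0.68  0.81]
FB pick [ 0.498 -0.332  0.027] [ 1.    0.74 -0.68  1.86  0.64  0.77  1.88]
FB above [ 0.498 -0.332  0.2  ] [ 1.08  0.51 -0.78  1.75  0.41  1.05  2.07]
FB pre [0.511 0.045 0.115] [ 0.24  0.32 -0.52  2.3   1.12  0.27  0.33]
FB a0.1 [0.577 0.047 0.139] [ 0.52  0.46 -0.87  2.13  1.09  0.48  0.45]
FB a0.5 [0.577 0.047 0.197] [ 0.77  0.49 -1.2   2.07  1.02  0.67  0.54]
FB a1.0 [0.605 0.048 0.258] [ 0.63  0.33 -0.97  1.95  0.64  0.65  0.9 ]
FB a1.5 [0.654 0.05  0.304] [ 0.48  0.37 -0.82  1.73  0.45  0.87  1.09]
FB a1.9 [0.71  0.051 0.343] [ 0.33  0.67 -0.85  1.19  0.44  1.58  1.16]
```

```bash
python3 - <<'E'
from h import *
R=rz(SY)@FB
movep(SO+[0,0,.16],R); move_l(SO+[0,0,GZ+.002],feed=.1); 
command_gripper(.0,100); s=sense(); print(s["finger_gap"],s["gripper_force"],s["position"],s["wrist_force"])
move_l(SO+[0,0,.25],feed=.15)
p,Rt=tool(*scr_tip(.004,.05,0),FB)
q=inverse_kinematics(p,Rt); print(q)
movep(p+[0,0,.06],Rt); 
im,d=camera("top"); cv2.imwrite("pics/held.png",cv2.resize(im[80:260,180:420],None,fx=3.2,fy=3.2,interpolation=2)[:,:,::-1])
im,d=camera("scene"); cv2.imwrite("pics/held2.png",cv2.resize(im[180:320,220:420],None,fx=3.8,fy=3.8,interpolation=2)[:,:,::-1])
s=sense(); print(s["finger_gap"],s["wrist_force"],s["position"]-p,s["time_s"])
E
```

```text
0.021954672909787705 99.70085620880127 [ 0.49844754 -0.33160294  0.02951859] [-0.59060654 -0.28112541  4.47934417]
[ 0.26034066  0.25904344 -0.53053008  2.25251532  0.75902289  0.31124257
  0.68713995]
0.02226173069365069 [ 0.00569973  0.69463635 -0.25004417] [ 0.00060204 -0.00106898  0.06007997] 7.125
```

View pics/held2.png

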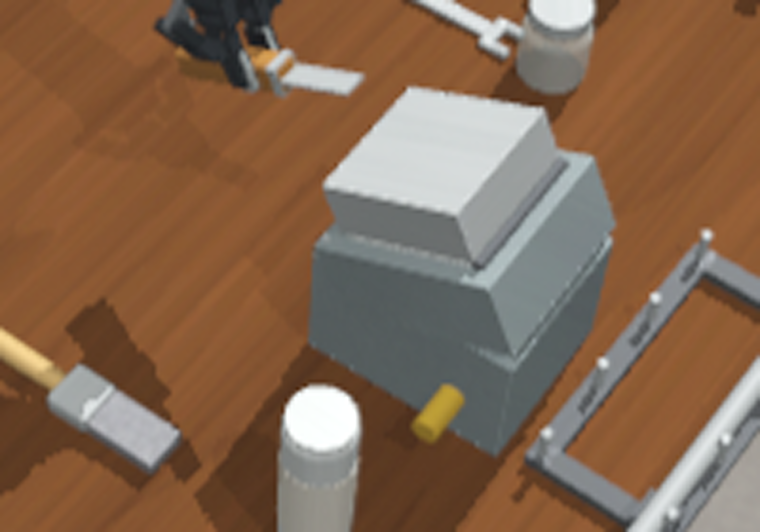

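The scraper is held, with its blade tip at crop (356,84) in front of the console. Next I'll check the tip, then probe the panel with it.

```bash
python3 - <<'E'
from h import *
im,d=camera("scene"); np.savez("scene2.npz",im=im,d=d)
import shutil
p=camera_params("scene");K=p["K"]
v,u=np.mgrid[:420,:560]; c=np.dstack([(u-K[0,2])/K[0,0]*d,(v-K[1,2])/K[1,1]*d,d])@p["rotation"].T+p["position"]
S,o=scr_tip(.004,.05,0); o=o+[0,0,.06]
L=(c-o)@S
m=(L[...,0]>.045)&(L[...,0]<.12)&(abs(L[...,1])<.03)&(abs(L[...,2]-.0145)<.02)
B=L[m]; print("blade pts in scraper frame",len(B),B.min(0).round(4),B.max(0).round(4),np.median(B,0).round(4)); A=np.c_[B[:,0],B[:,1],np.ones(len(B))]; print("plane",np.linalg.lstsq(A,B[:,2],rcond=None)[0])
m0=S@FB
P1,Rt=tool(*scr_tip(.010,.02,0),FB)
move_l(P1+[0,0,.06],Rt,feed=.1); move_l(P1,Rt,feed=.1)
sleep(.3); print(sense()["wrist_force"])
P2,_=tool(*scr_tip(.010,-.006,0),FB)
hit=move_l(P2,feed=.015,until_force=2.0); s=sense()
L=PR.T@(s["position"]-PO); L0=PR.T@(P1-PO); print(hit,"tip z est",.02+L[2]-L0[2],"dx,dy",(L-L0)[:2],s["wrist_force"],s["time_s"])
E
```

```text
blade pts in scraper frame 91 [ 0.0461 -0.0155  0.0082] [0.1009 0.0116 0.0169] [ 0.0742 -0.0016  0.0127]
plane [ 0.00496787 -0.03424454  0.01225235]
[-0.09611066  0.17425487 -1.05122714]
False tip z est -0.005933561206961285 dx,dy [ 3.52460934e-05 -2.84256340e-06] [-0.8007013  -0.31386445 -1.35045535] 10.5667
```

```bash
python3 - <<'E'
from h import *
im,d=camera("scene"); a=cv2.resize(im[200:290,260:400],(800,514),interpolation=2); cv2.imwrite("pics/probe.png",a[:,:,::-1])
p=camera_params("scene");K=p["K"]
v,u=np.mgrid[:420,:560]; c=np.dstack([(u-K[0,2])/K[0,0]*d,(v-K[1,2])/K[1,1]*d,d])@p["rotation"].T+p["position"]
S,o=scr_tip(.010,-.006,0); L=(c-o)@S
m=(L[...,0]>.045)&(L[...,0]<.085)&(abs(L[...,1])<.014)&(abs(L[...,2]-.0145)<.02)
B=L[m]; print(len(B),np.median(B,0)); A=np.c_[B[:,0],B[:,1],np.ones(len(B))]; print("plane",np.linalg.lstsq(A,B[:,2],rcond=None)[0])
L=(c-PO)@PR
for y in(-.05,-.03,.03,.05):
  m=(L[...,0]>.004)&(L[...,0]<.016)&(abs(L[...,1]-y)<.01)&(abs(L[...,2])<.015); print("panel z",y,m.sum(),np.median(L[m][:,2]))
E
```

```text
17 [0.05133909 0.00145028 0.0245759 ]
plane [ 0.14809872 -0.01925842  0.01673473]
panel z -0.05 7 0.0015170876699108033
panel z -0.03 0 nan
panel z 0.03 0 nan
panel z 0.05 0 nan
  return _methods._mean(a, axis=axis, dtype=dtype,
  ret = ret.dtype.type(ret / rcount)
```

View pics/probe.png

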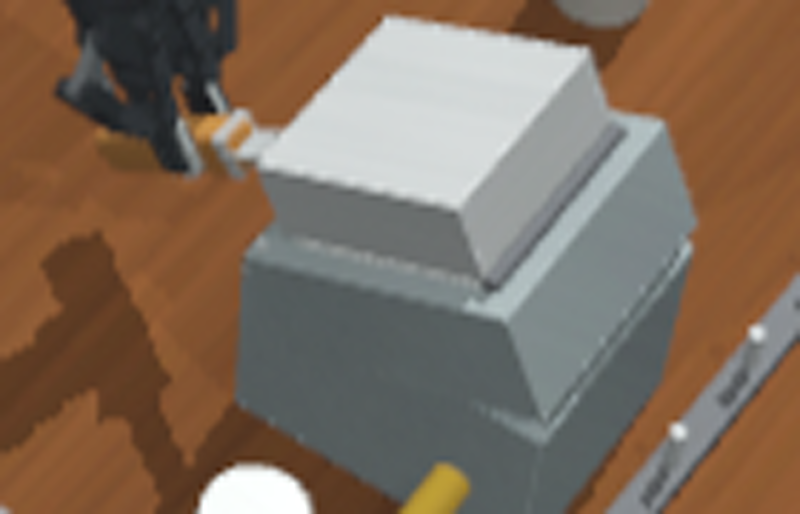

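```bash
cat >> h.py <<'E'
def live(n):
    im,d=camera(n); p=camera_params(n);K=p["K"]; v,u=np.mgrid[:420,:560]
    return im,np.dstack([(u-K[0,2])/K[0,0]*d,(v-K[1,2])/K[1,1]*d,d])@p["rotation"].T+p["position"]
def wrist_cloud():
    s=sense(); im,d=camera("wrist"); p=camera_params("wrist");K=p["K"]; v,u=np.mgrid[:420,:560]
    x=(u-K[0,2])/K[0,0]; y=(v-K[1,2])/K[1,1]; r=np.hypot(x,y)+1e-9; k=np.tan(np.minimum(r,1.5))/r
    c=np.dstack([x*k*d,y*k*d,d]); T=p["tool_from_camera"]
    c=c@T[:3,:3].T+T[:3,3]; return im,c@s["tcp_rot"].T+s["position"],d
E
python3 - <<'E'
from h import *
im,W=live("top"); L=(W-PO)@PR
for y in(-.05,-.035,.035,.05):
  m=(L[...,0]>.004)&(L[...,0]<.016)&(abs(L[...,1]-y)<.01)&(abs(L[...,2])<.015); print("panel z",y,m.sum(),np.median(L[m][:,2]) if m.any() else 0)
iw,C,d=wrist_cloud(); L=(C-PO)@PR
for y in(-.05,-.035,.035,.05):
  m=(L[...,0]>.004)&(L[...,0]<.016)&(abs(L[...,1]-y)<.01)&(abs(L[...,2])<.015); print("wr panel z",y,m.sum(),np.median(L[m][:,2]) if m.any() else 0)
m=(L[...,0]>-.05)&(L[...,0]<.02)&(abs(L[...,1])<.009)&(abs(L[...,2])<.04); B=L[m]; print(len(B)); 
for x in np.arange(-.045,.02,.005):
  k=abs(B[:,0]-x)<.0025
  if k.any(): print(x.round(3),k.sum(),np.median(B[k,2]).round(4))
out=np.zeros((420,800,3),np.uint8); out[:,:560]=iw; out[:200,560:800]=cv2.resize(im[120:220,210:330],(240,200)); cv2.imwrite("pics/w.png",out[:,:,::-1])
E
```

```text
panel z -0.05 0 0
panel z -0.035 0 0
panel z 0.035 6 -0.00041954309483586565
panel z 0.05 1 -0.001835411768173081
wr panel z -0.05 0 0
wr panel z -0.035 0 0
wr panel z 0.035 0 0
wr panel z 0.05 0 0
48
-0.045 47 0.0013
```

View pics/w.png

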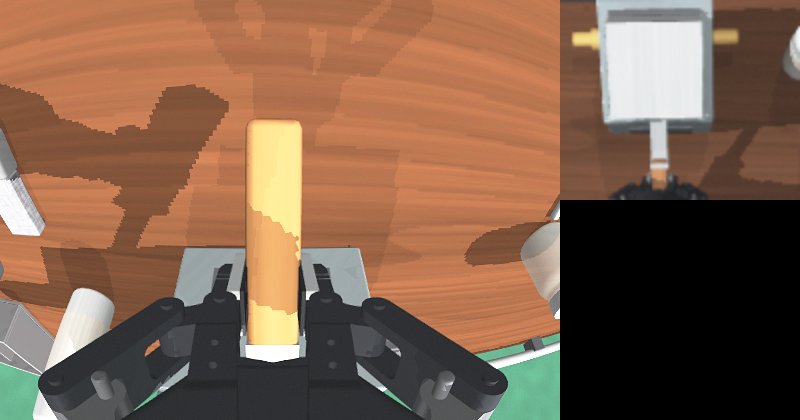

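The wrist view shows the handle tail at (272,150-340), held between the pads. The top crop shows the blade reaching the panel's front edge. I'll fit the tilt of the handle top in the tool frame.

```bash
cat >> h.py <<'E'
def tilt():
    iw,C,d=wrist_cloud(); s=sense(); T=(C-s["position"])@s["tcp_rot"]
    m=(T[...,0]>.02)&(T[...,0]<.085)&(abs(T[...,1])<.008)&(abs(T[...,2])<.035); B=T[m]
    k=np.polyfit(B[:,0],B[:,2],1); r=abs(np.polyval(k,B[:,0])-B[:,2]); k=np.polyfit(B[r<.002,0],B[r<.002,2],1)
    e=T[(abs(T[...,1])<.006)&(abs(T[...,2]-np.polyval(k,T[...,0]))<.003)&(T[...,0]<.1)][:,0].max()
    return k,e,len(B)
E
python3 - <<'E'
from h import *
print(tilt())
P1,Rt=tool(*scr_tip(.010,.02,0),FB); move_l(P1,feed=.05); print(tilt(),sense()["wrist_force"])
E
```

```text
(array([0.20525189, 0.00356503]), np.float64(0.07235178494055074), 4949)
(array([0.20374668, 0.00352842]), np.float64(0.07229644547212272), 4933) [-0.5593202  -0.85641489 -0.80639547]
```

```bash
cat >> h.py <<'E'
def grip_from(k,e):
    g=np.arctan(k[0]); Rts=np.c_[[-np.cos(g),0,-np.sin(g)],[0,1,0],[np.sin(g),0,-np.cos(g)]]
    return Rts,np.array([e,0,np.polyval(k,e)])-Rts@[-.075,0,.026]
def toolg(S,o,G):
    R=S@G[0].T; return o-R@G[1],R
E
python3 - <<'E'
from h import *
import pickle
k,e,_=tilt(); G=grip_from(k,e+.001); pickle.dump(G,open("G.pkl","wb")); print(G[1])
command_gripper(0,120)
s0=sense(); up=s0["position"]-.03*PX+.03*PZ
P0,R=toolg(*scr_tip(.006,.04,0),G); P1,_=toolg(*scr_tip(.006,.012,0),G); P2,_=toolg(*scr_tip(.006,-.004,0),G)
move_l(P0,R,feed=.08); move_l(P1,feed=.08); sleep(.4); print(sense()["wrist_force"],tilt()[0])
hit=move_l(P2,feed=.008,until_force=1.0); s=sense()
L=PR.T@(s["position"]-P1); print(hit,"tip z",.012+L[2],s["wrist_force"],s["time_s"]); print(tilt()[0])
E
```

```text
[-0.00539249  0.          0.02896537]
[-0.16507232 -0.31212931 -0.77478318] [0.20399946 0.00359766]
True tip z 0.0012420497402570087 [ 0.15231731 -0.23630428  2.4310559 ] 14.6
[0.209565   0.00363227]
```

The probe touched at 1.2 mm against an expected 1.5 mm, so the geometry is good. I'll insert the blade and pry in steps.

```bash
python3 - <<'E'
from h import *
import pickle
G=pickle.load(open("G.pkl","rb"))
P,R=toolg(*scr_tip(.006,.0042,0),G); move_l(P,R,feed=.02)
P,R=toolg(*scr_tip(.048,.0042,0),G); print("blocked",move_l(P,R,feed=.03,until_force=5)); s=sense(); print((PR.T@(s["position"]-P)).round(4),s["wrist_force"],tilt()[0])
for th in (.05,.15,.3,.45,.6):
    P,R=toolg(*scr_tip(*arc(th)),G); move_l(P,R,feed=.05); print(th,sense()["wrist_force"].round(2),tilt()[0].round(4))
im,W=live("top"); L=(W-PO)@PR
im2,W2=live("scene")
cv2.imwrite("pics/pry.png",np.hstack([cv2.resize(im[100:220,190:330],(400,343)),cv2.resize(im2[180:285,260:382],(400,343))])[:,:,::-1])
print(sense()["time_s"])
E
```

```text
blocked False
[-0.0002  0.     -0.    ] [ 0.4610052   0.08116007 -1.06514763] [0.20325224 0.00372739]
0.05 [ 0.31  0.3  -1.48] [0.2047 0.0035]
0.15 [ 1.12  0.   -0.89] [0.2044 0.0035]
0.3 [ 0.43  0.34 -1.64] [0.2038 0.0035]
0.45 [ 0.32  0.52 -1.24] [0.2049 0.0035]
0.6 [-0.18  1.68 -1.88] [0.2043 0.0036]
19.2917
```

View pics/pry.png

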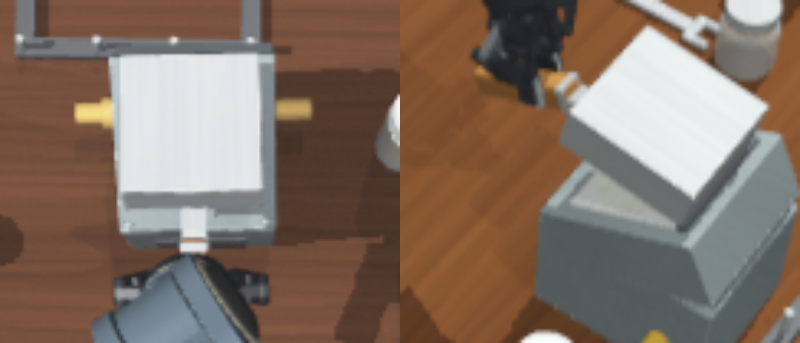

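The cover is up about 0.6 rad on the blade (right half, (600,100)) and the grip hasn't slipped. I'll carry on to fully back.

```bash
cat >> h.py <<'E'
def hood(W):
    L=(W-PO)@PR; h=L-[.147,0,.003]; h=h[(abs(h[...,1])<.055)&(h[...,2]>.02)&(h[...,0]>-.13)&(h[...,0]<.16)]
    return h
E
python3 - <<'E'
from h import *
import pickle
G=pickle.load(open("G.pkl","rb"))
for th in (.8,1.0,1.2,1.4,1.55,1.7,1.85,1.95,2.0):
    P,R=toolg(*scr_tip(*arc(th)),G)
    try: move_l(P,R,feed=.06)
    except Exception as e: print(th,repr(e)); break
    print(th,sense()["wrist_force"].round(2),tilt()[0].round(4))
im,W=live("top"); im2,W2=live("scene")
h=hood(W2); t2=[np.quantile(h[:,2],.98)]; print(t2, sense()["time_s"])
cv2.imwrite("pics/back.png",np.hstack([cv2.resize(im[60:200,190:330],(400,400)),cv2.resize(im2[140:262,260:382],(400,400))])[:,:,::-1])
E
```

```text
0.8 [ 0.6  -0.23 -1.36] [0.2047 0.0036]
1.0 [ 1.42 -1.33 -1.34] [0.2048 0.0036]
1.2 [ 0.61 -1.12 -2.19] [0.2034 0.0037]
1.4 [-1.    2.01 -1.96] [0.2037 0.0037]
1.55 [-0.13 -0.53 -1.67] [0.2039 0.0037]
1.7 [ 0.27 -0.31 -1.11] [0.2048 0.0038]
1.85 [-0.37 -0.76 -0.49] [0.2032 0.0038]
1.95 [ 0.38 -0.41 -1.18] [0.203  0.0039]
2.0 [-1.09 -0.73 -1.76] [0.2035 0.0038]
[np.float64(0.4436259361372711)] 24.5417
```

View pics/back.png

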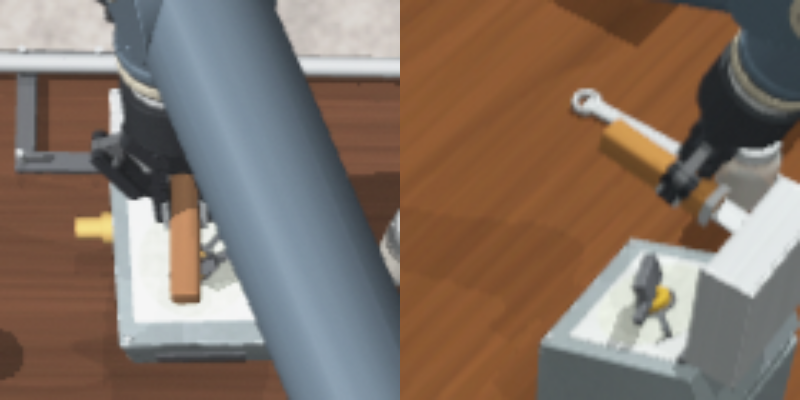

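```bash
python3 - <<'E'
from h import *
import pickle
G=pickle.load(open("G.pkl","rb"))
s=sense(); S=s["tcp_rot"]@G[0]; 
move_l(s["position"]-.10*S[:,0]-[0,0,.004],feed=.12)
move_l(sense()["position"]+[-.02,0,.04],feed=.12)
P,R=toolg(rz(SY),SO+[0,0,.12],G); movep(P,R)
im,W=live("top")
L=(W-PO)@PR; h=L-[.147,0,.003]
m=(abs(h[...,1])<.05)&(h[...,2]>.03)&(h[...,2]<.2)&(abs(h[...,0])<.12); q=h[m]; print("hood pts",m.sum(),q.min(0),q.max(0))
im2,W2=live("scene"); h=(W2-PO)@PR-[.147,0,.003]
m=(h[...,1]<.07)&(h[...,1]>-.055)&(h[...,2]>.02)&(h[...,2]<.2)&(abs(h[...,0])<.15); q=h[m]; k=np.polyfit(q[:,2],q[:,0],1); print("hood back pts",len(q),k,q.max(0))
G2=tilt(); print(G2)
P,R=toolg(rz(SY),SO+[0,0,.0015],G); print("hit",move_l(P,R,feed=.06,until_force=6)); s=sense();print((s["position"]-P).round(4),s["wrist_force"])
command_gripper(.045); sleep(.3); print(sense()["finger_gap"])
move_l(sense()["position"]-.08*sense()["tcp_rot"][:,2],feed=.1)
iw,C,d=wrist_cloud(); np.savez("lay.npz",iw=iw,C=C); 
im,W=live("top"); np.savez("t3.npz",im=im,W=W)
q=W[190:270,370:405]; hs=cv2.cvtColor(im,cv2.COLOR_RGB2HSV)[190:270,370:405]
o=(hs[...,0]<20)&(hs[...,1]>120)&(hs[...,2]>165); B=q[o]; print(len(B),B.mean(0),np.linalg.lstsq(np.c_[B[:,:2],np.ones(len(B))],B[:,2],rcond=None)[0]); print(sense()["time_s"])
cv2.imwrite("pics/lay.png",np.hstack([cv2.resize(im[100:260,190:410],(400,291)),cv2.resize(iw,(400,291))])[:,:,::-1])
E
```

```text
hood pts 914 [-0.07790181 -0.0499775   0.03013335] [0.09971149 0.0494941  0.11510093]
hood back pts 986 [8.08129268e-01 2.23219372e-04] [0.10199884 0.06334484 0.11683238]
(array([0.20500058, 0.0032613 ]), np.float64(0.07187638771392), 4915)
hit False
[ 0.0002 -0.0001  0.0003] [ 0.75501208 -0.21446618 -1.08444312]
0.04515176400825936
173 [ 0.4619142  -0.33846804  0.0396766 ] [-1.11204037  3.62564731  1.78050958]
31.725
```

View pics/lay.png

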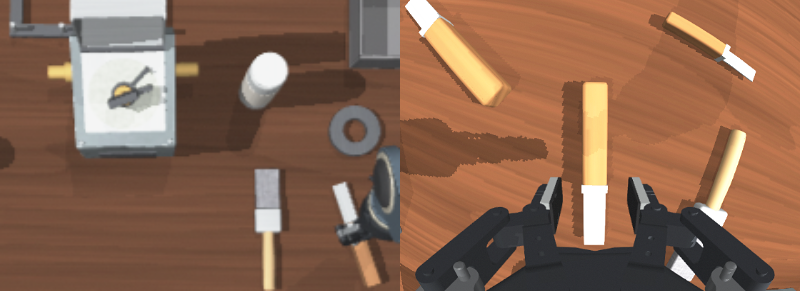

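The cover stands at about 1.95 rad. The scraper has been laid down and let go (wrist view (595,160)). I'll check that it is flat, then look closely at the dial.

```bash
python3 - <<'E'
from h import *
z=np.load("lay.npz"); C=z["C"]; iw=z["iw"]
hs=cv2.cvtColor(iw,cv2.COLOR_RGB2HSV); L=(C-SO)@rz(SY)
m=(L[...,0]>-.07)&(L[...,0]<.02)&(abs(L[...,1])<.008)&(L[...,2]>.012)&(L[...,2]<.05); B=L[m]
print("flat?",len(B),np.median(B[:,2]),np.linalg.lstsq(np.c_[B[:,:2],np.ones(len(B))],B[:,2],rcond=None)[0])
def vt(va,h,sg=-1):
    x=sg*(PR@[np.sin(va),-np.cos(va),0]); return PO+PR@[.08,0,h],np.c_[x,np.cross(-PZ,x),-PZ]
move_l(sense()["position"]+[0,0,.12],feed=.2)
p,R=vt(.6,.17); movep(p-PX*.03,R)
iw,C,d=wrist_cloud(); L=(C-PO)@PR
# rectified height/colour map of dial from point cloud, 0.25mm/px
N=440; mx=np.zeros((N,N,3),np.uint8)
s=sense(); T=camera_params("wrist")["tool_from_camera"];K=camera_params("wrist")["K"]
def rect(h):
    g=(np.arange(N)-N/2)*.00025; yy,xx=np.meshgrid(-g,-g) # col -> -y , row -> -x : up = upslope, left=+y
    Q=PO+np.stack([xx+.08,yy,np.full_like(xx,h)],-1)@PR.T
    t=(Q-s["position"])@s["tcp_rot"]; c=(t-T[:3,3])@T[:3,:3]
    r=np.hypot(c[...,0],c[...,1]); a=np.arctan2(r,c[...,2]); k=a/r
    return cv2.remap(iw,(K[0,0]*c[...,0]*k+K[0,2]).astype(np.float32),(K[1,1]*c[...,1]*k+K[1,2]).astype(np.float32),1)
np.savez("dial.npz",iw=iw,C=C,d=d)
a=rect(.010); cv2.imwrite("pics/dial.png",np.hstack([cv2.resize(iw,(373,280)).repeat(1,0) if 0 else cv2.copyMakeBorder(cv2.resize(iw,(360,270)),0,170,0,0,0),a])[:,:,::-1]); print(s["position"],s["time_s"])
E
```

```text
flat? 3302 0.025923760754420544 [0.00183463 0.00149831 0.02597102]
[0.60720775 0.04697728 0.30947414] 34.0583
```

View pics/dial.png

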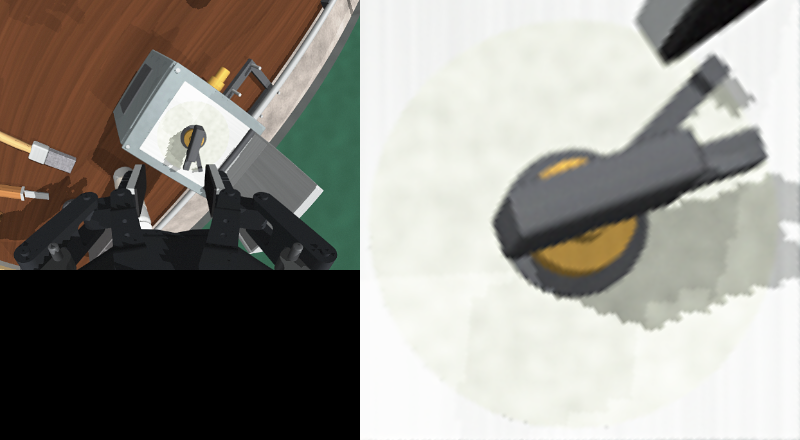

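The rectified dial (up is up-slope) shows the axis at (580,220), the bar and pointer ending near (762,143), and the tab block at (716,68). I'll take the angles from the depth points.

```bash
cat >> h.py <<'E'
def vt(va,h,sg=-1):
    x=sg*(PR@[np.sin(va),-np.cos(va),0]); return PO+PR@[.08,0,h],np.c_[x,np.cross(-PZ,x),-PZ]
def angles(C):
    L=(C-PO)@PR-[.08,0,0]; u=np.stack([-L[...,1],L[...,0]],-1); r=np.hypot(*np.moveaxis(u,-1,0)); z=L[...,2]
    m=(z>.036)&(z<.045)&(r<.032); b=u[m]; rc=cv2.minAreaRect((b*1000).astype(np.float32)); v=np.linalg.svd(b-b.mean(0),full_matrices=False)[2][0]
    print("bar top",len(b),"rect",rc,"pca",np.arctan2(v[1],v[0])%np.pi,"mean",b.mean(0).round(4),"z",np.median(z[m]).round(4))
    m=(z>.004)&(z<.02)&(r>.030)&(r<.046); a=np.arctan2(u[m][:,1],u[m][:,0]); print("pointer?",m.sum(),np.quantile(a,[.05,.5,.95]).round(3) if m.any() else 0, np.median(z[m]) if m.any() else 0)
    m=(z>.006)&(z<.013)&(r>.046)&(r<.055); a=np.arctan2(u[m][:,1],u[m][:,0]); print("tab",m.sum(),np.quantile(a,[.05,.25,.5,.75,.95]).round(3) if m.any() else 0,u[m].mean(0) if m.any() else 0)
    m=(abs(z)<.002)&(r<.06)&(r>.03); print("panel z",np.median(z[m]))
E
python3 - <<'E'
from h import *
angles(np.load("dial.npz")["C"])
iw,C,d=wrist_cloud(); angles(C)
E
```

```text
bar top 770 rect ((-0.6451511383056641, 1.2013044357299805), (44.707157135009766, 12.534599304199219), 20.034025192260742) pca 0.33705954063664517 mean [-0.0013  0.0005] z 0.0392
pointer? 16 [0.239 0.262 0.469] 0.017749034335377036
tab 54 [0.775 0.803 0.835 0.871 0.901] [0.03329522 0.03690188]
panel z 0.0007097345001104927
bar top 767 rect ((-0.7349205017089844, 1.209437370300293), (44.77568435668945, 12.265286445617676), 19.217334747314453) pca 0.33590249276355205 mean [-0.0014  0.0005] z 0.0392
pointer? 23 [0.242 0.263 0.499] 0.019339762259877945
tab 56 [0.774 0.801 0.837 0.873 0.903] [0.03326128 0.03697116]
panel z 0.0006886151571182522
```

```bash
python3 - <<'E'
from h import *
c=PR@[.0012,.0007,0]
def go(va,h,f=None): 
    p,R=vt(va,h); (movep(p+c,R) if f is None else move_l(p+c,R,feed=f))
command_gripper(.05,60)
go(.34,.12); go(.34,.039,.06); print(sense()["wrist_force"])
command_gripper(0,60); s=sense(); print(s["finger_gap"],s["wrist_force"],s["ft_torque"])
for va in np.linspace(.34,.825,7)[1:]:
    go(va,.039,.02)
sleep(.3); s=sense(); print(s["wrist_force"],s["ft_torque"],s["time_s"])
command_gripper(.05); go(.825,.13,.08)
p,R=vt(.6,.17); move_l(p-PX*.03,R,feed=.15); sleep(.2)
iw,C,d=wrist_cloud(); angles(C); print(sense()["time_s"])
E
```

```text
[ 0.45572767 -0.19295067  0.01023878]
0.010631644601264088 [-6.02475058 -2.10725982  4.27061947] [-0.24545735  1.17350774 -0.09747197]
[-7.14809513 -1.50918348  4.55464017] [-0.37792245  1.33932067  0.01104986] 38.475
bar top 746 rect ((-0.4044456481933594, 0.9046287536621094), (45.41355895996094, 12.066036224365234), 47.63486862182617) pca 0.8276130012613981 mean [-0.0015 -0.0003] z 0.0392
pointer? 5 [0.802 0.836 0.928] 0.019768324940732596
tab 18 [0.78  0.799 0.836 0.873 0.893] [0.03487008 0.03862443]
panel z 0.000700311543285905
40.9583
```

```bash
python3 - <<'E'
from h import *
im2,W2=live("scene"); h=(W2-PO)@PR-[.147,0,.003]
m=(abs(h[...,1])<.06)&(h[...,2]>.02)&(h[...,2]<.13)&(abs(h[...,0])<.13); q=h[m]; print(q.max(0),sense()["wrist_force"],np.abs(sense()["qd"]).max())
sleep(.5); print(finish_job())
E
```

```text
[0.10206265 0.05999488 0.11653819] [-0.31961849  0.0819129  -0.66751787] 0.004242217384984828
the job is handed in; nothing more can be done
None
```

I handed the job in at about 41.5 s with no verdict returned; by my last measurements, the cover stands open at about 1.95 rad, the scraper lies flat and released where I picked it up, and the pointer is within about 0.02 rad of the setting tab.

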